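# Mark the little cheese and take it out of the press

### The arm

A 6-joint arm with a two-finger parallel gripper is mounted at the origin on the work surface. World frame = base frame: x ahead of the robot, y to its left, z up, the work surface at z = 0. Lengths are in mm, angles in rad, forces in N, time in s.
With the tool pointing down it reaches from about 400 to 925 mm from the base axis. Payload 12.5 kg.
Tool frame: the origin (TCP) lies on the centre line of the jaws, within the pads' length; the fingertips stand 17 mm ahead of it and the grasp point (between the pads) lies 2 mm behind it; z points along the fingers, y is the line along which they close (so a half turn about z gives the same grasp; the last joint's range is limited). The gripper opens to 95 mm and grips with 3 to 60 N. Pads are 20 mm wide; open, the fingers measure 119 mm over their backs; the gripper's body (75 mm by 180 mm) begins 59 mm behind the grasp point.
Start: joints at [1.032, 0.491, 1.559, -0, 1.092, -0.106], TCP at [262.119, 567.396, 231.661] pointing down, gripper open.
Joint ranges: [-3.1, 3.1], [-0.84, 2.19], [0.05, 2.79], [-1.13, 4.28], [0.06, 2.93], [-2.69, 2.69]. Speed limits (rad/s): [2.22, 2.22, 2.79, 3.14, 3.14, 3.14].

### API

Orientations are given as [roll, pitch, yaw] about the fixed x, y, z axes, in that order (R = Rz(yaw) Ry(pitch) Rx(roll)).
In Python, from cell import env gives the robot as it stands.
- The arm moves only by the tool drive_tool, never from a script. Its argument "deltas" is text: rows parted by semicolons, each of 4 numbers parted by spaces: the shift along the world's x, y, z normalised to -1 to 1, where 1 is 100 mm, then the turn about the world's z normalised to -1 to 1, where 1 is 180 degrees. A call has 1 to 10 rows; each row shifts and turns the commanded pose from where the row before left it; what a row does not reach is not made up. A row lasts 1/12 s, in which the tool goes at most 41.7 mm and 7.16 degrees, less where a joint would pass 70% of its speed; a pose out of reach is approached as far as the arm can. A call with a number of a shift or a turn outside -1 to 1 is refused whole. A call with a gripper value outside its range is refused whole. "gripper" is the closure, from 0 (fully open) to 1 (shut), set as the call begins (left out, the last holds). The fingers move at their own pace and stop on an object; the grip force is fixed at half the most. Time passes only in rows, so rows that do not move let the fingers close. It gives the time, the measured TCP pose, the force, the opening and the grip force at its end, in the units of the state.
- env.state(): the state, without advancing time (a new reading comes with each control period).
- env.read_camera(name): name is "side" or "top" or "wrist"; returns (picture, depth): 400x640x3 uint8, red, green, blue; 400x640 float32, mm along the optical axis (not along the pixel's ray), 0 where there is no reading.
- env.camera_params(name): a dict with "mtx" (3x3 intrinsics, pixels), "camera_from_world" (4x4, takes a point from world to camera coordinates); the wrist camera has in their place "mount" (4x4, takes a point from camera to tool coordinates, whose origin is the TCP and whose axes are the flange's). Camera axes: x right, y down, z forward; pixel columns grow to the right and rows downward; lengths in mm; the calibration is good to about 2 mm. A picture is of the moment at which its call begins: read the wrist's pose just before it. camera_params takes no time and is no camera call.
- env.job_done(): hands the job in; it is judged then, once.
The state is a dict: "t": time; "joints": joint angles; "qvel": joint speeds; "tau": joint torques, N m; "eef_pos": TCP position; "tcp_rot": TCP orientation; "ft_force": force on the tool from outside, world axes, zero at the start; "moment": the same for the moment, N m; "opening": opening from 0.0 (shut) to 1.0 (fully open); "grip_force": force on a finger pad.
Only numpy, scipy, OpenCV 4.12 (cv2) and the standard library are available. Lean on these libraries where they do the work, as an engineer would, in place of code of your own. Each camera call takes 0.05 s, during which the arm holds its last target. There are 200 camera calls.

### The job

The small cheese in the press is ready for its mark: with the drawer still shut, push the treadle down to its stop, hold it there about a second and let it come up. Then pull the drawer out by its handle as far as it goes, lift the cheese out and set it down gently, same way up, wholly on the free part of the wooden board beside the finished cheese; leave the drawer open and do not disturb the finished cheese or anything else on the table.

Things in the scene. Friction and masses are not known exactly. Their poses are not given: they have to be found in the camera images.
- press: Grey bench marking press bolted to the table, 260 mm deep, 200 wide, 300 tall, deck 100 high; a rear column and top arm carry a brass stamp. Origin: on the table under the middle of its width, 120 mm behind the front face; x points from the front (drawer side) to the back, y to the left when facing along x, z up. The drawer slides out along -x.
- guard (a point): Middle of the lower edge of the steel hand guard, 120 mm above the table, 22 mm in front of the press's face. The guard is 160 mm wide and rises to 170 mm; it overhangs the space by the handle, so a vertical gripper on the handle hits it: come under it with the tool leaning back about 30 degrees (20 to 45), fingers pointing forward (press x) and down.
- pedal (a joint): Treadle hinged at its rear end on the press's right (-y) side, its plate 60 mm wide, 125 mm long, pointing to the press's front. 0 = up (at rest, front end raised 0.35 rad), grows as it is pressed, 0.35 rad = at its stop (plate level). A spring returns it; about 4 N at the pad starts it moving and about 15 N holds it at the stop. It is linked to the stamp, which comes down on the cheese.
- pedal_pad (a point): Point on the top surface of the treadle plate, on its midline, 95 mm from the hinge, where to press. It moves with the plate: about 91 mm above the table at rest, 59 mm at the stop, and 8 mm towards the press's front on the way down; 175 mm to the right of the press's midline.
- drawer (a joint): Drawer of the press: 0 = shut, grows as it is pulled out along the press's -x, 0.14 m = fully out at its stop. Friction about 1.5 N; it stays where it is left. Front panel 176 mm wide, 12 mm thick, its top edge 86 mm above the table; tray inside 154 mm wide, floor 20 mm above the table, side walls up to 59 mm.
- drawer_handle (a point): Dark steel bar handle of the drawer: round bar 12 mm thick, 110 mm long, along the press's y, held by a post near each end, its axis 50 mm in front of the drawer's front panel and 62 mm above the table. This point: middle of the bar; axes as the press. It moves with the drawer.
- cheese: Small waxed cheese, a round 56 mm across and 45 mm high, about 0.1 kg, standing loose in the drawer under the stamp, about 55 mm behind the drawer's front face; it rides out with the drawer. Origin: centre of its underside, z up. 20 mm above the table in the drawer.
- board: Wooden board fixed on the table, 150 mm (its x) by 210 mm (its y), 18 mm thick. Origin: centre of its underside, z up. The finished cheese stands near its +y end, so the free part is its -y half (middle of it: x 0, y -45 mm).
- neighbour: Finished small cheese of the same size (56 mm across, 45 mm high), loose, standing on the board near its +y end. Origin: centre of its underside.
- bottle: Amber bottle, 60 mm across, 190 mm tall, loose bystander. Origin: centre of its underside.
- mug: White mug, 76 mm across, 90 mm tall, loose bystander. Origin: centre of its underside.
- brush: Hand brush lying on the table, loose bystander, lying along its x. Origin: on its underside.
- wedge: Cut piece of cheese 110 x 49 x 35 mm, loose bystander. Origin: middle of its underside.
- jar: Glass jar, 64 mm across, 80 mm tall, loose bystander. Origin: centre of its underside.

How it is judged (in metres and radians):
On the way, in this order (a step that is already met when the one before it is completed fails the run):
1. the treadle is held at its stop while the drawer is shut (value of joint pedal above 0.31 rad and value of joint drawer below 0.015 m), for 0.3 s.
2. the treadle is let up and the drawer is on its way out with the fingers on its handle (value of joint pedal below 0.06 rad and value of joint drawer between 0.03 and 0.11 m and contact force between the fingers and press above 0.3 N and distance between the grasp point and drawer_handle below 0.045 m).
3. the drawer is pulled out nearly to its stop (value of joint drawer above 0.12 m), for 0.1 s.
At the end, for the whole second after the job is handed in: The cheese stands at rest, same way up (within 0.12 rad), wholly on the board (centre within 47 mm of the board centre along its x, 77 mm along its y; underside within 5 mm of its top); the drawer is still open by more than 0.10 m and the treadle is up (under 0.06 rad) (x of cheese in the frame of board between -0.047 and 0.047 m and y of cheese in the frame of board between -0.077 and 0.077 m and z of cheese in the frame of board between 0.013 and 0.023 m and angle between cheese's own z axis and vertical below 0.12 rad and linear speed of cheese below 0.02 m/s and value of joint drawer above 0.1 m and value of joint pedal below 0.06 rad); the robot touches nothing.
It fails at once if the cheese is dropped or flung (faster than 0.6 m/s while the fingers do not hold it, which is a free fall of about 20 mm) (linear speed of cheese above 0.6 m/s and contact force between the fingers and cheese below 0.1 N).
It fails at once if the finished cheese is moved more than 15 mm (distance of neighbour from where it was at the start of the episode above 0.015 m).
It fails at once if another thing on the table is moved more than 30 mm (distance of any of bottle, mug, brush, wedge, jar from where it was at the start of the episode above 0.03 m).
It also fails if it takes over 70 s, if anything falls off the work surface, if the arm or the gripper's body presses on something with over 40 N, if the wrist force passes 120 N, or if a joint passes its speed limit or range.

## Working session

There is one attempt and no reset: what is moved stays moved. The work goes in short steps, Python scripts to look and compute and a tool call to move; the robot and the scene stay as the last step left them, time stands still between calls to the robot, and variables do not carry over. Pictures are saved under pics/ and viewed, at most 10 in all, crops included, and the job is handed in when it is done.

Besides the shell and the picture viewer there is one more tool, called after "Emit:" as a command line: name --argument value ..., lists and objects as JSON in quotes. drive_tool: Moves the arm, as the interface text tells. Its arguments: {"type":"object","properties":{"deltas":{"type":"string"},"gripper":{"type":"number"}},"required":["deltas"]}

```bash
mkdir -p pics; ls; python3 - <<'E'
from cell import env
import cv2,numpy as np
for n in("side","top"):
    im,d=env.read_camera(n); cv2.imwrite(f"pics/{n}0.png",im[:,:,::-1]); np.save(f"pics/{n}0.npy",d)
    p=env.camera_params(n); print(n,p["mtx"].tolist(),np.round(p["camera_from_world"],3).tolist())
p=env.camera_params("wrist");print(p)
print(env.state())
E
```

```text
pics
side [[367.1300251470731, 0.0, 322.4887770665029], [0.0, 367.1300251470731, 196.8738142274866], [0.0, 0.0, 1.0]] [[-0.998, -0.063, -0.018, 568.298], [-0.026, 0.641, -0.767, 122.271], [0.06, -0.765, -0.642, 970.245], [0.0, 0.0, 0.0, 1.0]]
top [[368.1746387430669, 0.0, 317.60640599059815], [0.0, 368.1746387430669, 195.0053656181709], [0.0, 0.0, 1.0]] [[0.026, -1.0, 0.004, -41.481], [-0.986, -0.027, -0.164, 591.319], [0.164, 0.0, -0.987, 1150.157], [0.0, 0.0, 0.0, 1.0]]
{'mtx': array([[298.82063256,   0.        , 315.13419859],
       [  0.        , 298.82063256, 203.45380539],
       [  0.        ,   0.        ,   1.        ]]), 'mount': array([[-9.77255434e-04, -9.71217106e-01, -2.38193991e-01,
         6.73399453e+01],
       [ 9.99999318e-01, -1.10129364e-03,  3.87669119e-04,
         6.30309258e-01],
       [-6.38832408e-04, -2.38193450e-01,  9.71217521e-01,
        -1.53293729e+02],
       [ 0.00000000e+00,  0.00000000e+00,  0.00000000e+00,
         1.00000000e+00]])}
{'t': 0.1, 'joints': array([ 1.03239553e+00,  4.91482676e-01,  1.55936048e+00,  5.13299116e-06,
        1.09167282e+00, -1.05591832e-01]), 'qvel': array([ 0.00041639, -0.00216525, -0.00124323, -0.00213626, -0.00046151,
       -0.00080879]), 'tau': array([ 2.28660610e-03, -6.13625765e+01, -2.58599514e+01,  6.93748961e-02,
        4.70017421e-02, -5.44874592e-05]), 'eef_pos': array([262.02086246, 567.22792414, 231.1401369 ]), 'tcp_rot': array([-3.14067495e+00, -1.01841826e-04,  2.70878128e+00]), 'ft_force': array([ 0.00917905,  0.05817108, -0.08820193]), 'moment': array([-0.05972607,  0.02782634,  0.01483658]), 'grip_force': 0.0, 'opening': 0.997964314129131}
```

View pics/side0.png

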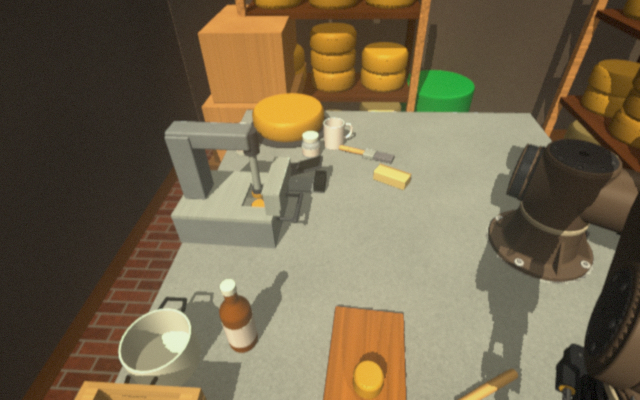

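View pics/top0.png

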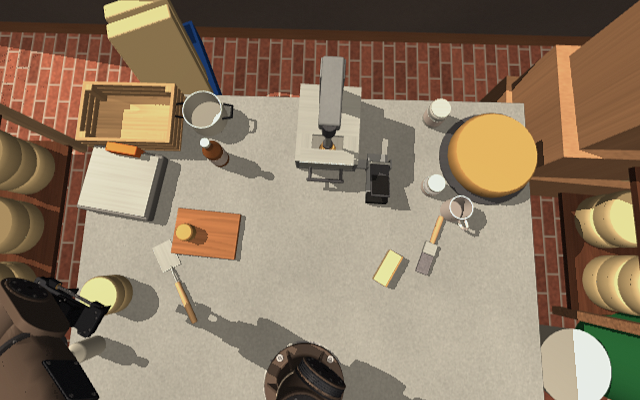

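```bash
cat > h.py <<'E'
import numpy as np,cv2
from cell import env
def px2w(n,d,pts,tool=None):
    p=env.camera_params(n);K=p["mtx"];T=np.linalg.inv(p["camera_from_world"])
    out=[]
    for u,v,*z in pts:
        r=np.linalg.inv(K)@[u,v,1]
        if z: # intersect plane z
            a=T[:3,:3]@r; s=(z[0]-T[2,3])/a[2]
        else: s=np.median(d[int(v)-1:int(v)+2,int(u)-1:int(u)+2])
        out.append(T[:3,:3]@(r*s)+T[:3,3])
    return np.round(out,1)
E
python3 - <<'E'
import cv2,numpy as np
from h import *
a=cv2.imread("pics/top0.png");d=np.load("pics/top0.npy")
cv2.imwrite("pics/c1.png",cv2.resize(a[110:220,280:420],None,fx=5.5,fy=5.4,interpolation=cv2.INTER_CUBIC))
s=cv2.imread("pics/side0.png")
cv2.imwrite("pics/c2.png",cv2.resize(s[110:260,160:340],None,fx=4.4,fy=4,interpolation=cv2.INTER_CUBIC))
print(px2w("top",d,[(310,165),(185,233),(210,215),(375,175),(348,158),(320,160)]))
print(px2w("top",d,[(176,208,18),(241,211,18),(235,259,18),(172,253,18),(185,230,63)]))
E
```

```text
[[ 6.680e+02 -2.000e-01  1.444e+02]
 [ 4.568e+02  3.893e+02  6.460e+01]
 [ 5.206e+02  3.283e+02  1.850e+01]
 [ 6.577e+02 -2.081e+02  7.670e+01]
 [ 6.857e+02 -1.130e+02  1.712e+02]
 [ 6.780e+02 -3.000e+01  1.687e+02]]
[[540.9 442.7  18. ]
 [536.7 226.8  18. ]
 [379.7 236.8  18. ]
 [393.4 442.5  18. ]
 [466.3 390.7  63. ]]
```

View pics/c1.png

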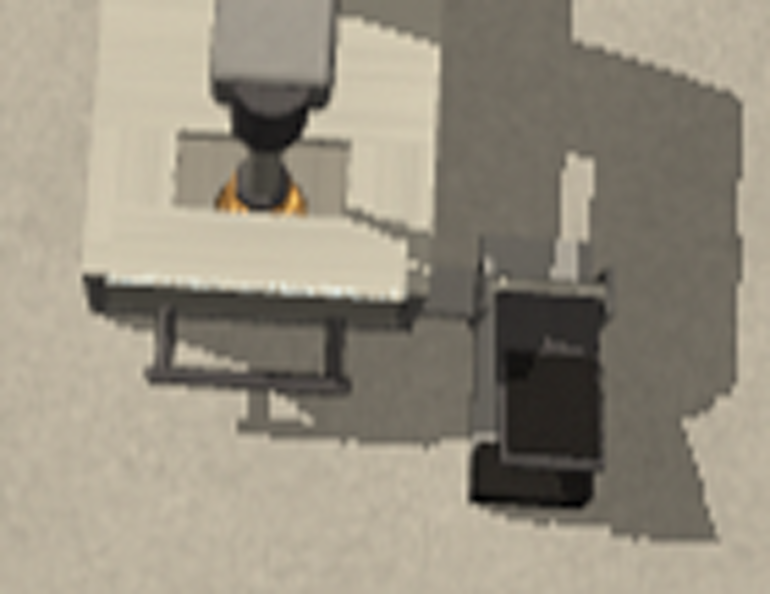

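View pics/c2.png

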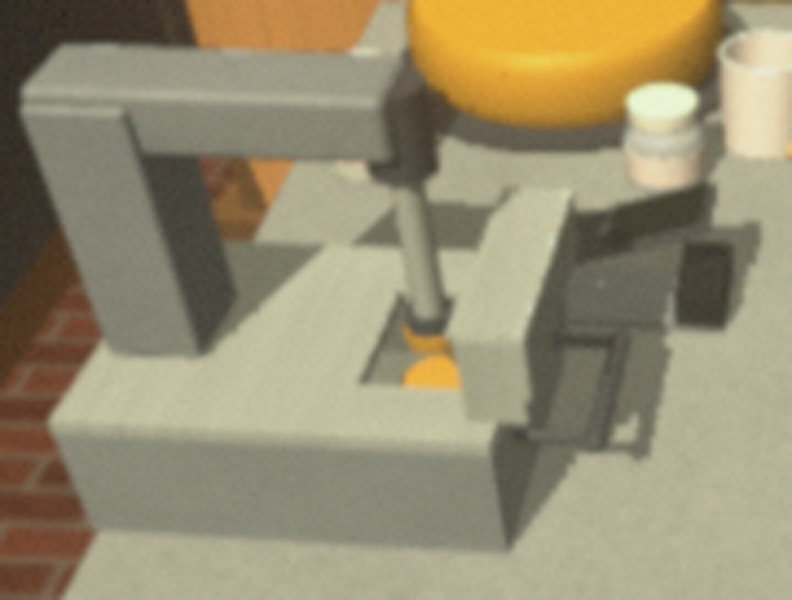

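```bash
python3 - <<'E'
from h import *
d=np.load("pics/top0.npy")
v,u=np.mgrid[0:400,0:640]
p=env.camera_params("top");K=p["mtx"];T=np.linalg.inv(p["camera_from_world"])
P=np.stack([(u-K[0,2])/K[0,0]*d,(v-K[1,2])/K[1,1]*d,d],-1)@T[:3,:3].T+T[:3,3]
np.set_printoptions(linewidth=250,suppress=True)
# guard columns
for uu in (302,312,325,340,350):
    print("col",uu,[(vv,int(P[vv,uu,0]),int(P[vv,uu,1]),int(P[vv,uu,2])) for vv in range(146,186,2)])
for uu in (368,374,380,386):
    print("pedal",uu,[(vv,int(P[vv,uu,0]),int(P[vv,uu,1]),int(P[vv,uu,2])) for vv in range(150,206,3)])
# bar ends, at axis height
print(px2w("top",d,[(306.7,179.8,66),(343.6,181.3,66),(325,180.5,66)]))
# deck edges z=100 left & right
m=(abs(P[...,2]-100)<5)&(abs(P[...,1])<250)&(P[...,0]>650)
q=P[m][:,:2].astype(np.float32);r=cv2.minAreaRect(q);print("deck",r,cv2.boxPoints(r))
m=(P[...,2]>160)&(P[...,2]<180)&(abs(P[...,1]+60)<150)&(P[...,0]>640)&(P[...,0]<760)
q=P[m][:,:2].astype(np.float32);r=cv2.minAreaRect(q);print("guard top",r,cv2.boxPoints(r))
m=(abs(P[...,2]-18)<5)&(P[...,1]>180)&(P[...,1]<480)&(P[...,0]>340)&(P[...,0]<600)
q=P[m][:,:2].astype(np.float32)
mm=cv2.morphologyEx(m.astype(np.uint8),cv2.MORPH_OPEN,np.ones((5,5)))>0
r=cv2.minAreaRect(P[mm][:,:2].astype(np.float32));print("board",r)
m=(abs(P[...,2]-63)<5)&(P[...,1]>340)&(P[...,1]<440)&(P[...,0]>400)&(P[...,0]<520)
print("neigh",P[m].mean(0),cv2.minEnclosingCircle(P[m][:,:2].astype(np.float32)))
# side view cheese
E
```

```text
col 302 [(146, 740, 28, 98), (148, 712, 24, 173), (150, 705, 24, 173), (152, 700, 24, 169), (154, 694, 23, 171), (156, 688, 23, 169), (158, 681, 23, 174), (160, 676, 23, 169), (162, 669, 23, 173), (164, 669, 24, 148), (166, 669, 24, 124), (168, 690, 29, 10), (170, 685, 30, 2), (172, 677, 29, 3), (174, 671, 29, 2), (176, 664, 29, 1), (178, 656, 28, 6), (180, 651, 29, -4), (182, 643, 28, 1), (184, 635, 28, 5)]
col 312 [(146, 764, -2, 23), (148, 758, -2, 21), (150, 707, -5, 171), (152, 701, -5, 170), (154, 694, -5, 171), (156, 688, -5, 173), (158, 682, -6, 172), (160, 676, -6, 171), (162, 670, -6, 171), (164, 668, -6, 155), (166, 668, -6, 131), (168, 690, -4, 13), (170, 687, -4, -1), (172, 678, -4, 3), (174, 671, -4, 4), (176, 666, -4, -3), (178, 643, -6, 69), (180, 637, -6, 68), (182, 645, -5, -2), (184, 637, -5, 0)]
col 325 [(146, 734, -44, 126), (148, 728, -44, 123), (150, 708, -44, 169), (152, 703, -44, 165), (154, 695, -44, 172), (156, 690, -44, 170), (158, 683, -44, 170), (160, 677, -44, 171), (162, 672, -45, 168), (164, 666, -45, 168), (166, 666, -45, 143), (168, 686, -47, 33), (
[... 2768 characters left out ...]
6. ]
 [ 636.5 -108.4   66. ]
 [ 637.5  -48.3   66. ]]
deck ((818.5145874023438, -53.78790283203125), (200.48377990722656, 261.35333251953125), 87.96343231201172) [[ 684.35815  -149.32257 ]
 [ 945.5464   -158.61038 ]
 [ 952.671      41.746765]
 [ 691.4828     51.034576]]
guard top ((701.2560424804688, -49.42578125), (159.7941436767578, 72.34709930419922), 88.26651000976562) [[ 662.6821   -128.19202 ]
 [ 734.9961   -130.38055 ]
 [ 739.82996    29.340454]
 [ 667.516      31.528992]]
board ((459.8201904296875, 338.0927429199219), (209.8177032470703, 149.53799438476562), 85.32110595703125)
neigh [460.51367936 394.46898317  63.37438965] ((461.26080322265625, 395.1018981933594), 27.121334075927734)
```

Emit:
drive_tool --deltas "0.17 -0.36 0 -0.037;0.17 -0.36 0 -0.037;0.17 -0.36 0 -0.037;0.17 -0.36 0 -0.037;0.17 -0.36 0 -0.037;0.17 -0.36 0 -0.037;0.17 -0.36 0 -0.037;0.17 -0.36 0 -0.037;0.17 -0.36 0 -0.037;0.17 -0.36 0 -0.037" --gripper 0

```text
t: 0.93
eef_pos: [432.4, 205.5, 231.6]
tcp_rot: [-3.142, 0.0, 1.541]
ft_force: [0.8, 0.3, -0.0]
opening: 1.001
grip_force: 0.0
```

Emit:
drive_tool --deltas "0.17 -0.38 0 0;0.17 -0.38 0 0;0.17 -0.38 0 0;0.17 -0.38 0 0;0.17 -0.38 0 0;0.17 -0.38 0 0;0.17 -0.38 0 0;0.17 -0.38 0 0;0.17 -0.38 0 0;0.17 -0.38 0 0"

```text
t: 1.77
eef_pos: [602.5, -174.7, 231.4]
tcp_rot: [-3.141, -0.0, 1.546]
ft_force: [0.3, 0.6, 0.5]
opening: 1.003
grip_force: 0.0
```

```bash
python3 - <<'E'
from h import *
a,d=env.read_camera("side");b,e=env.read_camera("top")
np.save("pics/side1.npy",d);np.save("pics/top1.npy",e)
A=cv2.resize(a[40:240,200:420],None,fx=1.8,fy=3*0.6);B=cv2.resize(b[80:280,290:510],None,fx=1.8,fy=1.8)
cv2.imwrite("pics/s1.png",np.hstack([A,B])[:,:,::-1])
E
```

```text
(no output)
```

View pics/s1.png

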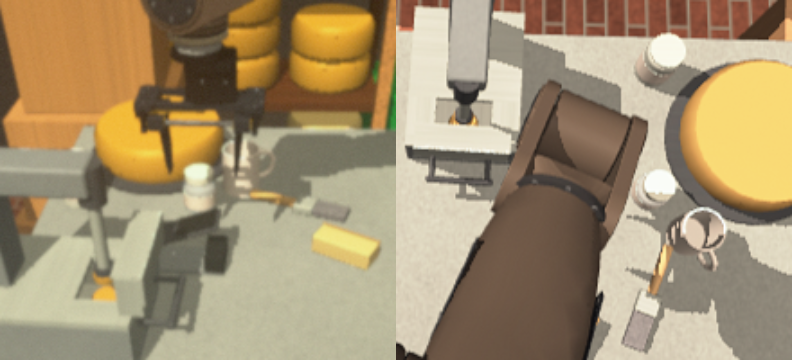

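Emit:
drive_tool --deltas "0.03 -0.12 -0.1 0;0.03 -0.12 -0.2 0;0.03 -0.12 -0.2 0;0 -0.11 -0.2 0;0 0 -0.2 0;0 0 -0.2 0;0 0 0 0;0 0 0 0;0 0 0 0;0 0 0 0" --gripper 1

```text
t: 2.7
eef_pos: [611.6, -219.4, 123.0]
tcp_rot: [3.14, 0.001, 1.547]
ft_force: [-0.1, -0.1, 0.2]
opening: 0.358
grip_force: 0.0
```

Emit:
drive_tool --deltas "0 -0.02 -0.03 0;0 0 -0.03 0;0 0 -0.03 0;0 0 -0.03 0;0 0 0 0;0 0 0 0;0 0 0 0;0 0 -0.05 0;0 0 -0.05 0;0 0 -0.05 0"

```text
t: 3.53
eef_pos: [610.9, -221.7, 95.1]
tcp_rot: [3.142, 0.0, 1.547]
ft_force: [-5.6, 1.1, 10.6]
opening: 0.007
grip_force: 4.2
```

Emit:
drive_tool --deltas "0 0 -0.05 0;0 0 -0.05 0;0 0 -0.04 0;0 0 -0.04 0;0 0 -0.02 0;0 0 -0.01 0;0 0 0 0;0 0 0 0"

```text
t: 4.2
eef_pos: [609.9, -221.5, 76.0]
tcp_rot: [-3.14, -0.0, 1.547]
ft_force: [-15.4, 3.6, 29.6]
opening: 0.012
grip_force: 14.2
```

Emit:
drive_tool --deltas "0 0 -0.01 0;0 0 0 0;0 0 0 0;0 0 0 0;0 0 0 0;0 0 0 0;0 0 0 0;0 0 0 0;0 0 0 0;0 0 0 0"

```text
t: 5.03
eef_pos: [609.9, -221.5, 75.8]
tcp_rot: [-3.14, 0.0, 1.547]
ft_force: [-18.5, 3.4, 36.2]
opening: 0.003
grip_force: 18.1
```

Emit:
drive_tool --deltas "0 0 0 0;0 0 0 0;0 0 0 0;0 0 0.05 0;0 0 0.1 0;0 0 0.1 0;0 0 0.1 0;0 0 0.2 0;0 0 0.3 0;0 0 0.3 0"

```text
t: 5.87
eef_pos: [610.6, -221.3, 187.9]
tcp_rot: [-3.14, -0.001, 1.546]
ft_force: [0.1, 0.5, -0.2]
opening: 0.006
grip_force: 0.0
```

Emit:
drive_tool --deltas "-0.01 0.18 0 0.038;-0.01 0.18 0 0.038;-0.01 0.18 0 0.038;-0.01 0.18 0 0.038;-0.01 0.18 0 0.038;-0.01 0.18 0 0.038;-0.01 0.18 0 0.038;-0.01 0.18 0 0.038;-0.01 0.18 0 0.038;-0.01 0.13 0 0.038"

```text
t: 6.7
eef_pos: [600.8, -45.2, 187.4]
tcp_rot: [3.142, -0.001, 2.747]
ft_force: [0.8, -0.6, -0.3]
opening: 0.004
grip_force: 0.0
```

Emit:
drive_tool --deltas "0 0 0 0.038;0 0 0 0.038;0 0 0 0.04;0 0 -0.1 0;0 0 -0.2 0;0 0 -0.2 0;0 0 -0.2 0;0 0 -0.1 0;0 0 0 0;0 0 0 0"

```text
t: 7.53
eef_pos: [601.0, -46.7, 107.3]
tcp_rot: [3.141, -0.001, 3.102]
ft_force: [0.4, 0.7, 0.6]
opening: 0.005
grip_force: 0.0
```

```bash
python3 - <<'E'
from h import *
print(env.state()["eef_pos"],env.state()["tcp_rot"])
a,d=env.read_camera("side");b,e=env.read_camera("wrist")
np.save("pics/side2.npy",d)
A=cv2.resize(a[70:240,160:340],None,fx=2.35,fy=2.35);B=cv2.resize(b,None,fx=.6,fy=.6)
B=np.vstack([B,np.zeros((A.shape[0]-B.shape[0],B.shape[1],3),np.uint8)])[:, :370]
cv2.imwrite("pics/s2.png",np.hstack([A,B])[:,:,::-1])
E
```

```text
[601.02466022 -46.65992594 107.33624375] [ 3.14134422e+00 -1.05073454e-03  3.10202663e+00]
```

View pics/s2.png

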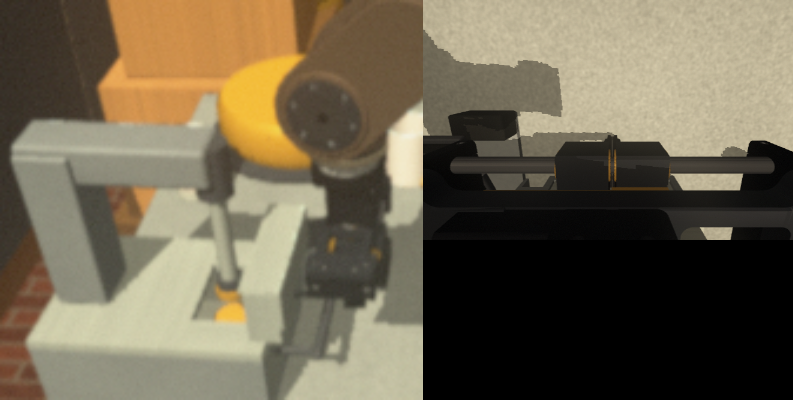

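Emit:
drive_tool --deltas "0.05 0 -0.05 0;0.05 0 -0.05 0;0.05 0 -0.05 0;0.04 0 -0.02 0;0.02 0 0 0;0.01 0 0 0;0.01 0 0 0;0 0 0 0;0 0 0 0"

```text
t: 8.38
eef_pos: [624.1, -46.6, 90.8]
tcp_rot: [3.142, 0.0, 3.104]
ft_force: [0.3, 0.7, 1.0]
opening: 0.006
grip_force: 0.0
```

Emit:
drive_tool --deltas "0.01 0 0 0;0 0 0 0;0 0 0 0"

```text
t: 8.63
eef_pos: [625.1, -46.6, 90.8]
tcp_rot: [3.142, 0.0, 3.104]
ft_force: [-0.2, 0.0, 0.3]
opening: 0.006
grip_force: 0.0
```

Emit:
drive_tool --deltas "0.01 0 0 0;0 0 0 0;0 0 0 0"

```text
t: 8.88
eef_pos: [626.1, -46.6, 90.6]
tcp_rot: [3.141, 0.0, 3.104]
ft_force: [0.5, -0.0, 0.3]
opening: 0.004
grip_force: 0.0
```

Emit:
drive_tool --deltas "0.01 0 0 0;0 0 0 0;0 0 0 0"

```text
t: 9.13
eef_pos: [627.1, -46.6, 90.6]
tcp_rot: [3.142, -0.0, 3.104]
ft_force: [0.6, -0.2, -0.2]
opening: 0.006
grip_force: 0.0
```

Emit:
drive_tool --deltas "0.01 0 0 0;0 0 0 0;0 0 0 0"

```text
t: 9.38
eef_pos: [628.1, -46.6, 90.7]
tcp_rot: [3.142, -0.0, 3.104]
ft_force: [0.8, -0.3, 0.7]
opening: 0.003
grip_force: 0.0
```

Emit:
drive_tool --deltas "0.01 0 0 0;0 0 0 0;0 0 0 0"

```text
t: 9.63
eef_pos: [629.1, -46.6, 90.6]
tcp_rot: [3.141, 0.0, 3.104]
ft_force: [-0.7, 0.4, 0.8]
opening: 0.007
grip_force: 0.0
```

Emit:
drive_tool --deltas "0.01 0 0 0;0 0 0 0;0 0 0 0"

```text
t: 9.88
eef_pos: [630.2, -46.6, 90.7]
tcp_rot: [3.141, 0.0, 3.104]
ft_force: [-0.0, -0.1, -0.2]
opening: 0.007
grip_force: 0.0
```

Emit:
drive_tool --deltas "0.01 0 0 0;0 0 0 0;0 0 0 0"

```text
t: 10.13
eef_pos: [630.8, -46.6, 90.6]
tcp_rot: [3.141, -0.001, 3.104]
ft_force: [-3.5, 0.3, 1.1]
opening: 0.003
grip_force: 1.9
```

Emit:
drive_tool --deltas "0.01 0 0 0;0 0 0 0;0 0 0 0"

```text
t: 10.38
eef_pos: [630.6, -46.5, 90.7]
tcp_rot: [3.141, -0.003, 3.104]
ft_force: [-11.9, -1.1, 5.6]
opening: 0.004
grip_force: 6.2
```

Emit:
drive_tool --deltas "-0.025 0 0 0;0 0 -0.02 0;0 0 -0.02 0;0 0 -0.01 0;0 0 -0.01 0;0 0 0 0;0 0 0 0"

```text
t: 10.97
eef_pos: [629.9, -46.6, 85.1]
tcp_rot: [3.142, 0.001, 3.104]
ft_force: [-1.6, 1.2, 6.8]
opening: 0.003
grip_force: 3.0
```

Emit:
drive_tool --deltas "0 0 -0.02 0;0 0 -0.01 0;0 0 0 0;0 0 0 0"

```text
t: 11.3
eef_pos: [630.0, -46.6, 84.6]
tcp_rot: [-3.141, 0.002, 3.104]
ft_force: [-9.9, 1.2, 29.8]
opening: 0.005
grip_force: 14.9
```

Emit:
drive_tool --deltas "-0.03 0 0 0;-0.03 0 0 0;-0.03 0 0 0;0 0 0 0"

```text
t: 11.63
eef_pos: [622.7, -46.4, 84.7]
tcp_rot: [-3.141, 0.007, 3.104]
ft_force: [-1.2, 3.6, 24.4]
opening: 0.002
grip_force: 11.8
```

Emit:
drive_tool --deltas "-0.04 0 0 0;-0.04 0 0 0;-0.04 0 0 0;-0.04 0 0 0;-0.04 0 0 0;-0.04 0 0 0;-0.04 0 0 0;-0.04 0 0 0;0 0 0 0"

```text
t: 12.38
eef_pos: [590.5, -45.4, 84.6]
tcp_rot: [3.141, 0.007, 3.104]
ft_force: [-0.2, 11.9, 26.3]
opening: 0.007
grip_force: 13.3
```

Emit:
drive_tool --deltas "-0.04 0.012 0 0;-0.05 0.002 0 0;-0.06 0.002 0 0;-0.06 0.002 0 0;-0.06 0.002 0 0;-0.06 0.002 0 0;-0.06 0.002 0 0;-0.06 0.002 0 0;-0.06 0.002 0 0;-0.06 0.002 0 0"

```text
t: 13.22
eef_pos: [534.4, -43.2, 84.5]
tcp_rot: [-3.141, 0.009, 3.104]
ft_force: [2.0, 9.1, 29.2]
opening: 0.002
grip_force: 14.7
```

Emit:
drive_tool --deltas "-0.06 0.002 0 0;-0.06 0.002 0 0;-0.06 0.002 0 0;-0.06 0.002 0 0;-0.06 0.002 0 0;-0.06 0.002 0 0;-0.06 0.002 0 0;-0.03 0 0 0;0 0 0 0;0 0 0 0"

```text
t: 14.05
eef_pos: [489.4, -41.8, 84.4]
tcp_rot: [-3.141, 0.008, 3.104]
ft_force: [0.8, 10.3, 34.4]
opening: 0.003
grip_force: 17.4
```

Emit:
drive_tool --deltas "-0.03 0 0 0;-0.02 0 0 0;0 0 0 0;0 0 0 0"

```text
t: 14.38
eef_pos: [486.1, -42.8, 84.2]
tcp_rot: [-3.14, 0.012, 3.104]
ft_force: [9.7, 3.5, 23.3]
opening: 0.003
grip_force: 11.7
```

Emit:
drive_tool --deltas "0.02 0 0.02 0;0 0 0.1 0;0 0 0.3 0;0 0 0.4 0;0 0 0.4 0;-0.1 0.3 0.2 0;-0.1 0.4 0 0;0 0.4 0 0;0 0 0 0;0 0 0 0" --gripper 0

```text
t: 15.22
eef_pos: [463.5, 69.4, 223.9]
tcp_rot: [3.141, 0.001, 3.108]
ft_force: [-0.1, 0.1, -0.7]
opening: 0.647
grip_force: 0.0
```

```bash
python3 - <<'E'
from h import *
print(env.state()["eef_pos"],env.state()["tcp_rot"])
b,d=env.read_camera("top")
a,_=env.read_camera("side")
np.save("pics/top3.npy",d)
cv2.imwrite("pics/top3.png",b[:,:,::-1])
B=cv2.resize(b[130:260,270:420],None,fx=2.6,fy=2.6);A=cv2.resize(a[130:260,190:340],None,fx=2.6,fy=2.6)
cv2.imwrite("pics/s3.png",np.hstack([A,B])[:,:,::-1])
E
```

```text
[463.53935786  69.44886959 223.88249026] [3.14149099e+00 8.06692635e-04 3.10781632e+00]
```

View pics/s3.png

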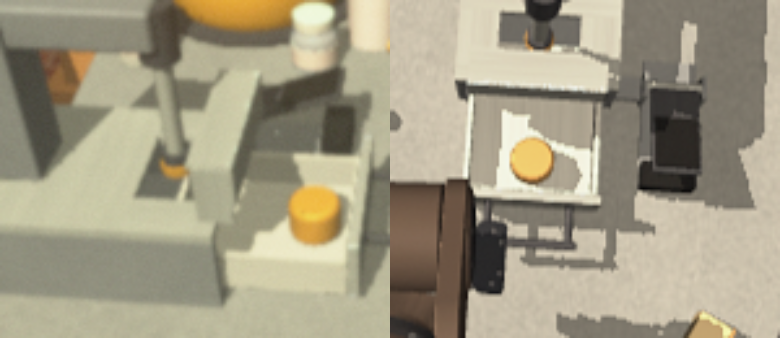

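```bash
python3 - <<'E'
from h import *
d=np.load("pics/top3.npy")
print(px2w("top",d,[(324.2,191.5,65),(324.2,191.5)]))
v,u=np.mgrid[0:400,0:640]
p=env.camera_params("top");K=p["mtx"];T=np.linalg.inv(p["camera_from_world"])
P=np.stack([(u-K[0,2])/K[0,0]*d,(v-K[1,2])/K[1,1]*d,d],-1)@T[:3,:3].T+T[:3,3]
m=(abs(P[...,2]-65)<5)&(abs(P[...,1]+46)<45)&(abs(P[...,0]-603)<45)
print(m.sum(),P[m].mean(0),cv2.minEnclosingCircle(P[m][:,:2].astype(np.float32)))
E
```

```text
[[601.5 -46.6  65. ]
 [601.2 -46.5  66.7]]
214 [601.7690905  -46.94472393  64.90639107] ((588.6002197265625, -51.552940368652344), 42.72671127319336)
```

Emit:
drive_tool --deltas "0.2 -0.2 0 0;0.25 -0.22 0 0;0.25 -0.22 0 0;0.25 -0.22 0 0;0.25 -0.2 0 0;0.15 -0.1 0 0;0 0 -0.2 0;0 0 -0.3 0;0 0 -0.2 0;0 0 0 0"

```text
t: 16.15
eef_pos: [596.8, -49.8, 149.4]
tcp_rot: [3.141, -0.007, 3.102]
ft_force: [-0.5, -0.4, -0.8]
opening: 1.002
grip_force: 0.0
```

Emit:
drive_tool --deltas "0.03 0.03 -0.1 0;0.02 0 -0.2 0;0 0 -0.2 0;0 0 -0.2 0;0 0 -0.15 0;0 0 -0.1 0;0 0 -0.05 0;0 0 0 0;0 0 0 0"

```text
t: 16.9
eef_pos: [604.2, -45.4, 54.4]
tcp_rot: [-3.142, 0.001, 3.104]
ft_force: [0.2, 0.7, 0.9]
opening: 1.003
grip_force: 0.0
```

Emit:
drive_tool --deltas "-0.02 -0.01 -0.05 0;0 0 -0.05 0;0 0 0 0;0 0 0 0"

```text
t: 17.23
eef_pos: [601.6, -46.2, 43.6]
tcp_rot: [3.141, -0.0, 3.104]
ft_force: [0.5, -1.6, 0.2]
opening: 0.996
grip_force: 0.0
```

Emit:
drive_tool --deltas "0 0 0 0;0 0 0 0;0 0 0 0;0 0 0 0;0 0 0 0;0 0 0 0;0 0 0 0;0 0 0 0;0 0 0 0;0 0 0 0" --gripper 1

```text
t: 18.07
eef_pos: [601.6, -46.2, 43.7]
tcp_rot: [3.142, 0.0, 3.104]
ft_force: [-1.1, -0.9, 1.2]
opening: 0.578
grip_force: 30.0
```

Emit:
drive_tool --deltas "0 0 0.05 0;0 0 0.1 0;0 0 0.2 0;0 0 0.25 0;0 0 0.25 0;0 0 0.25 0;0 0 0.2 0;0 0 0.1 0;0 0 0 0;0 0 0 0"

```text
t: 18.9
eef_pos: [601.4, -46.1, 183.6]
tcp_rot: [3.142, 0.0, 3.104]
ft_force: [0.5, 0.3, -1.7]
opening: 0.578
grip_force: 30.0
```

Emit:
drive_tool --deltas "-0.06 0.14 0 0;-0.12 0.28 0 0;-0.15 0.34 0 0;-0.15 0.34 0 0;-0.15 0.34 0 0;-0.15 0.34 0 0;-0.15 0.34 0 0;-0.15 0.34 0 0;-0.15 0.34 0 0;-0.1 0.24 0 0"

```text
t: 19.73
eef_pos: [465.9, 260.3, 182.3]
tcp_rot: [-3.141, -0.003, 3.105]
ft_force: [1.0, -0.7, -1.0]
opening: 0.578
grip_force: 30.0
```

Emit:
drive_tool --deltas "-0.07 0.17 0 0;-0.05 0.11 0 0;0 0 0 0;0 0 0 0;0 0 0 0"

```text
t: 20.15
eef_pos: [456.7, 285.1, 183.2]
tcp_rot: [-3.141, -0.001, 3.104]
ft_force: [0.8, -0.9, -0.7]
opening: 0.578
grip_force: 30.0
```

Emit:
drive_tool --deltas "0 0 -0.1 0;0 0 -0.25 0;0 0 -0.3 0;0 0 -0.3 0;0 0 -0.2 0;0 0 -0.1 0;0 0 -0.08 0;0 0 -0.05 0;0 0 0 0;0 0 0 0"

```text
t: 20.98
eef_pos: [457.0, 285.8, 46.3]
tcp_rot: [3.141, 0.001, 3.104]
ft_force: [0.5, -0.0, -1.2]
opening: 0.578
grip_force: 30.0
```

Emit:
drive_tool --deltas "0 0 -0.015 0;0 0 -0.01 0;0 0 0 0;0 0 0 0;0 0 0 0"

```text
t: 21.4
eef_pos: [456.7, 285.9, 43.4]
tcp_rot: [3.141, 0.0, 3.104]
ft_force: [0.5, -0.3, -0.9]
opening: 0.578
grip_force: 30.0
```

Emit:
drive_tool --deltas "0 0 -0.01 0;0 0 0 0;0 0 -0.005 0;0 0 0 0;0 0 0 0"

```text
t: 21.82
eef_pos: [456.6, 285.8, 41.7]
tcp_rot: [3.141, 0.0, 3.104]
ft_force: [0.0, 0.6, 0.2]
opening: 0.579
grip_force: 30.0
```

Emit:
drive_tool --deltas "0 0 -0.005 0;0 0 0 0;0 0 0 0"

```text
t: 22.07
eef_pos: [456.7, 285.8, 41.7]
tcp_rot: [3.141, 0.0, 3.104]
ft_force: [-1.6, -1.2, 7.1]
opening: 0.578
grip_force: 30.0
```

Contact with the board; release (part open), rise and check.

Emit:
drive_tool --deltas "0 0 0 0;0 0 0 0;0 0 0 0;0 0 0 0;0 0 0 0;0 0 0 0;0 0 0 0;0 0 0 0" --gripper 0.15

```text
t: 22.73
eef_pos: [456.6, 285.8, 41.1]
tcp_rot: [3.142, -0.0, 3.104]
ft_force: [-0.3, 0.1, 0.6]
opening: 0.85
grip_force: 0.0
```

Emit:
drive_tool --deltas "0 0 0.05 0;0 0 0.1 0;0 0 0.2 0;0 0 0.3 0;0 0 0.3 0;0 0 0.3 0;0 0 0.3 0;-0.1 -0.3 0 0;-0.1 -0.4 0 0;-0.1 -0.4 0 0"

```text
t: 23.57
eef_pos: [425.8, 175.1, 197.4]
tcp_rot: [3.141, 0.002, 3.106]
ft_force: [0.9, -0.4, 0.2]
opening: 0.849
grip_force: 0.0
```

Emit:
drive_tool --deltas "0.1 -0.4 0 0;0.1 -0.4 0 0;0 -0.4 0 0;0 -0.2 0 0;0 0 0 0;0 0 0 0;0 0 0 0;0 0 0 0"

```text
t: 24.23
eef_pos: [446.5, 36.7, 196.5]
tcp_rot: [3.141, 0.0, 3.105]
ft_force: [-0.2, -0.0, -0.4]
opening: 0.846
grip_force: 0.0
```

```bash
python3 - <<'E'
from h import *
s=env.state();print(s["eef_pos"],s["ft_force"],s["qvel"])
b,d=env.read_camera("top");a,_=env.read_camera("side")
v,u=np.mgrid[0:400,0:640]
p=env.camera_params("top");K=p["mtx"];T=np.linalg.inv(p["camera_from_world"])
P=np.stack([(u-K[0,2])/K[0,0]*d,(v-K[1,2])/K[1,1]*d,d],-1)@T[:3,:3].T+T[:3,3]
for x,y in((457,286),(461,395)):
    m=(abs(P[...,2]-63)<6)&(abs(P[...,1]-y)<40)&(abs(P[...,0]-x)<40)
    print(m.sum(),P[m].mean(0))
cv2.imwrite("pics/f.png",np.hstack([cv2.resize(b,None,fx=.62,fy=.8),cv2.resize(a,None,fx=.62,fy=.8)])[:,:,::-1])
E
```

```text
[446.53047547  36.67884562 196.48026256] [-0.17254767 -0.01769543 -0.38460739] [ 0.00698635  0.00379175  0.00236353 -0.00105302 -0.00288117 -0.00229235]
237 [458.12156845 285.96559583  62.95884091]
231 [460.07291833 394.02375803  63.15749461]
```

View pics/f.png

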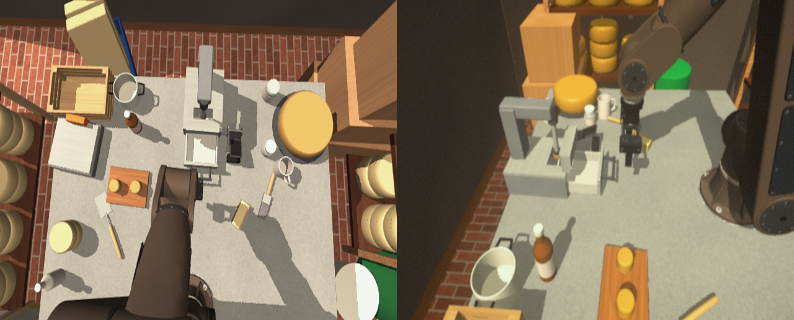

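The picture shows both cheeses upright on the board, the drawer open and the treadle up. The finished cheese has not moved, and the arm is clear of everything.

```bash
python3 -c "
from cell import env
print(env.job_done())"
```

```text
the job is handed in; nothing more can be done
None
```

I marked the cheese, opened the drawer fully and set the cheese upright on the free part of the board, then handed the job in; no verdict came back. The drive keeps the tool vertical, so I drew the drawer out by pressing the closed fingertips on the handle bar instead of leaning in under the guard, and touched the guard lightly (about 12 N) while lining up.

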